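# Build the still-life column and index its turntable three clicks

### The arm

A 6-joint arm with a two-finger parallel gripper is mounted at the origin on a cart in front of the work surface, level with it; the furniture and walls round the work are solid. World frame = base frame: x ahead of the robot, y to its left, z up, the work surface at z = 0. Lengths are in m, angles in rad, forces in N, time in s.
With the tool pointing down it reaches from about 0.4 to 0.825 m from the base axis. Payload 7 kg.
Tool frame: the origin (TCP) lies midway between the tips of the shut fingers; the grasp point (between the pads) lies 19 mm behind it; z points along the fingers, y is the line along which they close (so a half turn about z gives the same grasp; the last joint's range is limited). The gripper opens to 88 mm and grips with 3 to 60 N. Pads are 19 mm wide; open, the fingers measure 130 mm over their backs; the gripper's body (78 mm by 193 mm) begins 47 mm behind the grasp point.
Start: joints at [-1.034, 0.359, 0.012, 0, -1.224, -0.288], TCP at [0.166, -0.654, 0.227] pointing down, gripper open.
Joint ranges: [-3.07, 3.07], [-1.43, 2.12], [-1.02, 1.25], [-3.03, 1.67], [-3.05, -0], [-3.03, 3.03]. Speed limits (rad/s): [2.39, 2.39, 3.01, 3.14, 3.14, 3.14].

### API

Orientations are given as a unit quaternion [w, x, y, z].
In Python, from workcell import bot gives the robot as it stands.
- The arm moves only by the tool servo_tool, never from a script. Its argument "steps" is a list of rows, each a list of 6 numbers: the shift along the world's x, y, z in cm, then the turn, a rotation vector about the world's x, y, z in rad. In form: [[dx, dy, dz, rx, ry, rz], ...]. A call has 1 to 12 rows; each row shifts and turns the commanded pose from where the row before left it; what a row does not reach is not made up. A row lasts 1/12 s, in which the tool goes at most 41.7 mm and 7.16 degrees, less where a joint would pass 70% of its speed; a pose out of reach is approached as far as the arm can. A call is refused whole if a number of a shift passes 4.17 or a number of a turn 0.125, either way. A call with a gripper value outside its range is refused whole. "jaw" is the closure, from 0 (fully open) to 1 (shut), set as the call begins (left out, the last holds). The fingers move at their own pace and stop on an object; the grip force is fixed at half the most. Time passes only in rows, so rows that do not move let the fingers close. It gives the time, the measured TCP pose, the force, the opening and the grip force at its end, in the units of the state.
- bot.state(): the state, without advancing time (a new reading comes with each control period).
- bot.capture(name): name is "scene" or "top"; returns (picture, depth): 480x640x3 uint8, red, green, blue; 480x640 float32, m along the optical axis (not along the pixel's ray), 0 where there is no reading.
- bot.camera_model(name): a dict with "fx", "fy", "cx", "cy" (pixels), "R" (3x3) and "t" (3): a world point X has camera coordinates R X + t. Camera axes: x right, y down, z forward; pixel columns grow to the right and rows downward; lengths in m; the calibration is good to about 2 mm. A picture is of the moment at which its call begins. camera_model takes no time and is no camera call.
- bot.sign_off(): hands the job in; it is judged then, once.
The state is a dict: "t": time; "joint_pos": joint angles; "joint_vel": joint speeds; "effort": joint torques, N m; "position": TCP position; "eef_rot": TCP orientation; "force": force on the tool from outside, world axes, zero at the start; "torque": the same for the moment, N m; "grip_width": finger opening in m; "gripper_force": force on a finger pad.
Only numpy, scipy, OpenCV 4.12 (cv2) and the standard library are available. Lean on these libraries where they do the work, as an engineer would, in place of code of your own. Each camera call takes 0.05 s, during which the arm holds its last target. There are 200 camera calls.

### The job

For the next study view, stack the two closed paint jars that stand on the table to the right of the turntable upright and squarely, one at a time, onto the paint tin that stands on the turntable (either jar first). Then take the black upright grip of the turntable's lever and turn it anticlockwise exactly three clicks of its ratchet, smoothly so that the column stays standing and never as far as a fourth click. Finish holding the lever there: the program ends with the gripper still gripping it and the turntable still. Leave the tape roll beside the turntable where it lies.

Things in the scene. Friction and masses are not known exactly. Their poses are not given: they have to be found in the camera images.
- jar_a_centre (a point): centre of one closed round paint jar, 63 mm in diameter and 66 mm high with its screw lid, loose, standing upright on the table to the right of the turntable; the point is on its axis half-way up, z along the axis (up). About 0.13 to 0.21 kg.
- jar_b_centre (a point): centre of the other closed round paint jar, the same shape and size; the point is on its axis half-way up (33 mm above its underside), z along the axis.
- tin_centre (a point): centre of the closed round paint tin, 78 mm in diameter, that stands loose and upright near the middle of the turntable's platform; the point is on its axis 37.5 mm above its underside; a jar rests on its top 75 mm above its underside (37.5 mm above this point). The finished column, tin and two jars, reaches about 0.25 m above the table.
- platform_centre (a point): centre of the top of the turntable's round platform (156 mm in diameter, rubber mat), 42 mm above the table, on the vertical turning axis. Base (196 mm in diameter, fixed to the table) with ratchet wheel and spring pawl lie under it.
- lever_grip (a point): where to hold the lever: on the axis of its upright black round grip (20 mm diameter, 45 to 105 mm above the table), 80 mm above the table. The grip is 150 mm from the turning axis, on a flat steel lever (25 to 31 mm high) joined to the turntable, and runs on a horizontal circle. It starts left of and beyond the platform; anticlockwise from above carries it left, then toward the robot.
- turntable (a joint): turntable angle (rad), 0 at the start, growing anticlockwise from above. It clicks every 15 degrees (0.262 rad, 39 mm at the grip), seating at 0.26, 0.52, 0.79, 1.05: the push at the grip rises through each click from about 4 to about 14 N, then drops sharply as the pawl falls behind the tooth. The ratchet stops it turning back past a click, or clockwise from the start.
- tape_roll_centre (a point): bystander: a roll of masking tape, 100 mm across and 25 mm high, lying flat on the table behind the jars, to the right of the turntable; the point is its centre. Not to be moved.
Not all that is in view belongs to the job. What is shaped like the part that bears tin_centre but turquoise is not meant.

How it is judged:
On the way, in this order (a step that is already met when the one before it is completed fails the run):
1. one jar stands squarely on the tin, released (horizontal distance between tin_centre and platform_centre below 0.02 m and angle between tin_centre's own z axis and vertical below 0.08 rad and height (world z) of tin_centre above 0.07 m and ((horizontal distance between jar_a_centre and tin_centre below 0.012 m and height (world z) of jar_a_centre between 0.142 and 0.158 m and angle between jar_a_centre's own z axis and vertical below 0.08 rad and contact force between the fingers and jar_a below 0.1 N) or (horizontal distance between jar_b_centre and tin_centre below 0.012 m and height (world z) of jar_b_centre between 0.142 and 0.158 m and angle between jar_b_centre's own z axis and vertical below 0.08 rad and contact force between the fingers and jar_b below 0.1 N))), for 0.2 s.
2. the other jar stands squarely on the first, released, the lever still at its start (horizontal distance between tin_centre and platform_centre below 0.02 m and angle between tin_centre's own z axis and vertical below 0.08 rad and height (world z) of tin_centre above 0.07 m and (((horizontal distance between jar_a_centre and tin_centre below 0.012 m and height (world z) of jar_a_centre between 0.142 and 0.158 m and angle between jar_a_centre's own z axis and vertical below 0.08 rad and contact force between the fingers and jar_a below 0.1 N) and (horizontal distance between jar_b_centre and jar_a_centre below 0.012 m and height (world z) of jar_b_centre between 0.206 and 0.226 m and angle between jar_b_centre's own z axis and vertical below 0.08 rad and contact force between the fingers and jar_b below 0.1 N)) or ((horizontal distance between jar_b_centre and tin_centre below 0.012 m and height (world z) of jar_b_centre between 0.142 and 0.158 m and angle between jar_b_centre's own z axis and vertical below 0.08 rad and contact force between the fingers and jar_b below 0.1 N) and (horizontal distance between jar_a_centre and jar_b_centre below 0.012 m and height (world z) of jar_a_centre between 0.206 and 0.226 m and angle between jar_a_centre's own z axis and vertical below 0.08 rad and contact force between the fingers and jar_a below 0.1 N))) and value of joint turntable below 0.2 rad), for 0.2 s.
3. the held lever has passed its first click with the column standing (horizontal distance between tin_centre and platform_centre below 0.02 m and angle between tin_centre's own z axis and vertical below 0.08 rad and height (world z) of tin_centre above 0.07 m and (((horizontal distance between jar_a_centre and tin_centre below 0.012 m and height (world z) of jar_a_centre between 0.142 and 0.158 m and angle between jar_a_centre's own z axis and vertical below 0.08 rad and contact force between the fingers and jar_a below 0.1 N) and (horizontal distance between jar_b_centre and jar_a_centre below 0.012 m and height (world z) of jar_b_centre between 0.206 and 0.226 m and angle between jar_b_centre's own z axis and vertical below 0.08 rad and contact force between the fingers and jar_b below 0.1 N)) or ((horizontal distance between jar_b_centre and tin_centre below 0.012 m and height (world z) of jar_b_centre between 0.142 and 0.158 m and angle between jar_b_centre's own z axis and vertical below 0.08 rad and contact force between the fingers and jar_b below 0.1 N) and (horizontal distance between jar_a_centre and jar_b_centre below 0.012 m and height (world z) of jar_a_centre between 0.206 and 0.226 m and angle between jar_a_centre's own z axis and vertical below 0.08 rad and contact force between the fingers and jar_a below 0.1 N))) and value of joint turntable above 0.25 rad and contact force between the fingers and turntable above 0.2 N), for 0.05 s.
4. the held lever is at its third click with the column standing (horizontal distance between tin_centre and platform_centre below 0.02 m and angle between tin_centre's own z axis and vertical below 0.08 rad and height (world z) of tin_centre above 0.07 m and (((horizontal distance between jar_a_centre and tin_centre below 0.012 m and height (world z) of jar_a_centre between 0.142 and 0.158 m and angle between jar_a_centre's own z axis and vertical below 0.08 rad and contact force between the fingers and jar_a below 0.1 N) and (horizontal distance between jar_b_centre and jar_a_centre below 0.012 m and height (world z) of jar_b_centre between 0.206 and 0.226 m and angle between jar_b_centre's own z axis and vertical below 0.08 rad and contact force between the fingers and jar_b below 0.1 N)) or ((horizontal distance between jar_b_centre and tin_centre below 0.012 m and height (world z) of jar_b_centre between 0.142 and 0.158 m and angle between jar_b_centre's own z axis and vertical below 0.08 rad and contact force between the fingers and jar_b below 0.1 N) and (horizontal distance between jar_a_centre and jar_b_centre below 0.012 m and height (world z) of jar_a_centre between 0.206 and 0.226 m and angle between jar_a_centre's own z axis and vertical below 0.08 rad and contact force between the fingers and jar_a below 0.1 N))) and value of joint turntable between 0.75 and 0.96 rad and contact force between the fingers and turntable above 0.5 N and distance between the grasp point and lever_grip below 0.05 m), for 0.2 s.
At the end, for the whole second after the job is handed in: Tin upright within 20 mm of the platform centre, a jar upright on it and the other on that, each within 12 mm of the axis below and free of the fingers; turntable past the third click, short of the fourth (0.75 to 0.96 rad), still, the lever grip held (over 0.5 N) (all of step 4 and velocity of joint turntable between -0.08 and 0.08 rad/s); the arm keeps its last pose, push and grip.
It fails at once if the lever was turned to a fourth click (value of joint turntable above 1.02 rad).
It fails at once if the lever was turned before the column was complete (value of joint turntable above 0.2 rad and not ((height (world z) of jar_a_centre above 0.2 m and height (world z) of jar_b_centre above 0.13 m) or (height (world z) of jar_b_centre above 0.2 m and height (world z) of jar_a_centre above 0.13 m))).
It fails at once if a jar or the tin was tipped over (angle between any of jar_a_centre, jar_b_centre, tin_centre's own z axis and vertical above 0.6 rad).
It fails at once if the tape roll was moved (distance of tape_roll_centre from where it was at the start of the episode above 0.03 m).
It also fails if it takes over 72 s, if anything falls off the work surface, if the arm or the gripper's body presses on something with over 40 N, if the wrist force passes 120 N, or if a joint passes its speed limit or range.

## Working session

There is one attempt and no reset: what is moved stays moved. The work goes in short steps, Python scripts to look and compute and a tool call to move; the robot and the scene stay as the last step left them, time stands still between calls to the robot, and variables do not carry over. Pictures are saved under pics/ and viewed, at most 10 in all, crops included, and the job is handed in when it is done.

Besides the shell and the picture viewer there is one more tool, called as name(argument=value, ...), one argument or row to a line, values as JSON. servo_tool: Moves the arm, as the interface text tells. Its arguments: {"type":"object","properties":{"steps":{"type":"array","items":{"type":"array","items":{"type":"number"}}},"jaw":{"type":"number"}},"required":["steps"]}

```bash
mkdir -p pics; cat > h.py <<'E'
import numpy as np, cv2
from workcell import bot
def cloud(name):
    p,d=bot.capture(name); m=bot.camera_model(name)
    v,u=np.mgrid[:480,:640]
    c=np.stack([(u-m['cx'])/m['fx']*d,(v-m['cy'])/m['fy']*d,d],-1)
    X=(c-np.array(m['t']))@np.array(m['R'])
    X[d==0]=np.nan
    return p,X
def save(n,p): cv2.imwrite('pics/'+n,p[...,::-1])
E
python3 - <<'E'
from h import *
for n in('scene','top'):
    p,X=cloud(n); np.savez(n,p=p,X=X); save(n+'0.png',p)
    m=bot.camera_model(n); print(n,m['fx'],-np.array(m['R']).T@m['t'],np.array(m['R'])[2])
s=bot.state(); print(s['t'],s['position'],s['eef_rot'],s['force'],s['grip_width'])
E
```

```text
scene 574.8554366127099 [-0.101932    0.34962491  0.88009999] [ 0.57064154 -0.39973286 -0.71734363]
top 580.8156310050177 [ 0.27745829 -0.08995008  1.32577735] [ 0.20186223 -0.01274694 -0.97933097]
0.1 [ 0.16607985 -0.65379511  0.22567603] [-1.71203889e-04 -1.24036018e-01  9.92277408e-01  7.63204411e-04] [-0.53053482 -0.37391584 -1.4327843 ] 0.08758032134046119
```

View pics/scene0.png

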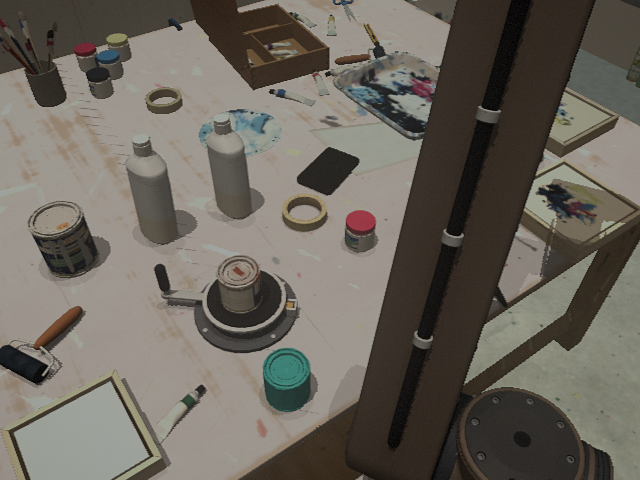

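View pics/top0.png

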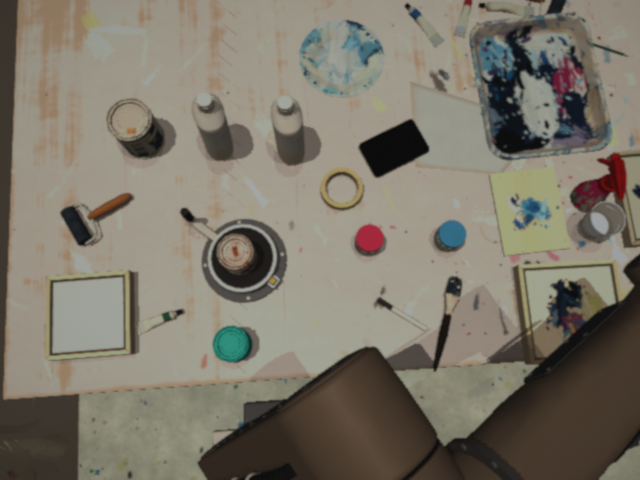

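The top view shows the jars, red at (369,239) and blue at (450,236). Two parts have the tin's shape: the one on the turntable at (236,253), and the turquoise one on the table at (232,344). The one on the turntable is meant, because it stands on the platform and isn't turquoise. The lever grip is at (187,214) and the tape roll at (342,188).

```bash
cat >> h.py <<'E'
def circ(X,box,zlo,zhi):
    """min enclosing circle / hull fit of points in xy box and z band"""
    m=(X[...,0]>box[0])&(X[...,0]<box[1])&(X[...,1]>box[2])&(X[...,1]<box[3])&(X[...,2]>zlo)&(X[...,2]<zhi)
    P=X[m]
    if len(P)<8: return None
    q=(P[:,:2]*1000).astype(np.float32)
    h=cv2.convexHull(q)
    (c,r)=cv2.minEnclosingCircle(q); e=cv2.fitEllipse(h) if len(h)>5 else None
    return len(P),np.round(c,1),round(r,1),np.round(np.median(P,0)*1000,1),(np.round(e[0],1),np.round(e[1],1)) if e else None
E
python3 - <<'E'
from h import *
d=np.load('top.npz');X=d['X'];p=d['p']
px=dict(red=(369,239),blue=(450,236),tin=(236,253),turq=(232,344),grip=(187,214),tape=(360,188),mat=(262,262))
for k,(u,v) in px.items(): print(k,np.round(np.nanmedian(X[v-2:v+3,u-2:u+3].reshape(-1,3),0),3))
def b(k,w):
    u,v=px[k];x,y,z=np.nanmedian(X[v-2:v+3,u-2:u+3].reshape(-1,3),0);return (x-w,x+w,y-w,y+w)
print('red',circ(X,b('red',.05),.06,.075))
print('blue',circ(X,b('blue',.05),.06,.075))
print('tin',circ(X,b('tin',.06),.108,.13))
print('plat',circ(X,b('tin',.11),.033,.05))
print('base',circ(X,b('tin',.14),.012,.024))
print('grip',circ(X,b('grip',.03),.09,.115), circ(X,b('grip',.03),.06,.115))
print('tape',circ(X,b('tape',.12),.018,.032))
S=np.load('scene.npz')['X']
print('S red',circ(S,b('red',.05),.06,.075),'tin',circ(S,b('tin',.06),.108,.13),'grip',circ(S,b('grip',.03),.09,.115),'plat',circ(S,b('tin',.11),.033,.05))
save('crop1.png',cv2.resize(p[160:380,140:500],None,fx=2.2,fy=2.2,interpolation=cv2.INTER_CUBIC))
E
```

```text
red [ 0.539 -0.218  0.067]
blue [ 0.532 -0.398  0.066]
tin [0.519 0.072 0.113]
turq [0.331 0.094 0.073]
grip [0.616 0.176 0.099]
tape [ 0.672 -0.212  0.024]
mat [0.509 0.024 0.041]
red (589, array([ 542., -218.]), 31.0, array([ 541.4, -217.8,   66.6]), (array([ 542. , -217.8]), array([60.3, 61.3])))
blue (599, array([ 537.8, -402.6]), 32.0, array([ 537.7, -401.4,   66.6]), (array([ 538.1, -401.9]), array([60.4, 63.2])))
tin (1026, array([522.2,  75.4]), 39.3, array([521.9,  74.4, 115.2]), (array([522.2,  75. ]), array([76.4, 77.4])))
plat (2526, array([543.8,  82.8]), 121.7, array([510.1,  56.7,  41.4]), (array([536.3,  87.1]), array([153.5, 237.1])))
base (510, array([521.6,  69. ]), 97.2, array([497.9,  57.7,  13.4]), (array([521.8,  69.2]), array([192.7, 193. ])))
grip (76, array([620.3, 183.7]), 10.7, array([619.2, 181.5, 103.1]), (array([620.8, 182.8]), array([18.3, 20.4]))) (115, array([620.3, 183.7]), 10.7, array([617.4, 179.7, 100.6]), (array([620.5, 182.7]), array([18.8, 20.7])))
tape (992, array([ 717., -228.]), 122.5, array([ 711.5, -204.4,   22.3]), (array([ 713.4, -227.6]), array([128.1, 245.6])))
S red (529, array([ 541.2, -214.5]), 33.2, array([ 540.2, -213.9,   65. ]), (array([ 541.9, -215. ]), array([61.1, 65.4]))) tin (1236, array([521.2,  75.8]), 41.1, array([520.1,  78.8, 114.2]), (array([521.7,  77.3]), array([75.9, 80.5]))) grip (116, array([619.5, 186.3]), 10.5, array([616.5, 186.9, 101.7]), (array([619.4, 186.4]), array([19.3, 20.9]))) plat (2735, array([544.7,  97.5]), 110.7, array([492.5,  91.5,  40.7]), (array([534.9,  95. ]), array([151.9, 220.7])))
```

View pics/crop1.png

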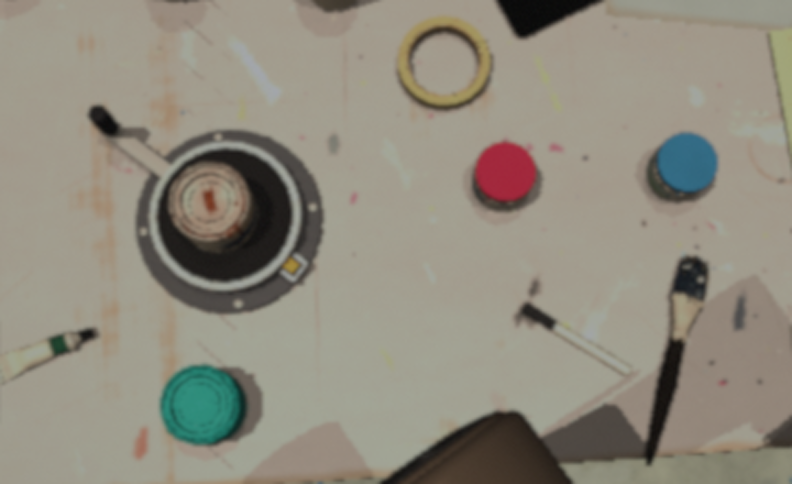

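servo_tool(
  steps=[
    [3.1, 2.1, 0, 0, 0, 0],
    [3.1, 2.1, 0, 0, 0, 0],
    [3.1, 2.1, 0, 0, 0, 0],
    [3.1, 2.1, 0, 0, 0, 0],
    [3.1, 2.1, 0, 0, 0, 0],
    [3.1, 2.1, 0, 0, 0, 0],
    [3.1, 2.1, 0, 0, 0, 0],
    [3.1, 2.1, 0, 0, 0, 0],
    [3.1, 2.1, 0, 0, 0, 0],
    [3.1, 2.1, 0, 0, 0, 0],
    [3.1, 2.1, 0, 0, 0, 0],
    [3.1, 2.1, 0, 0, 0, 0],
  ],
  jaw=0,
)

```text
t: 1.1
position: [0.5394, -0.4007, 0.2262]
eef_rot: [-0.0, -0.124, 0.992, 0.0]
force: [1.0, -2.0, -0.4]
grip_width: 0.0875
gripper_force: 0.0
```

```bash
python3 - <<'E'
from h import *
d=np.load('top.npz');X=d['X']
for n,u,v in(('b1',211,105),('b1cap',207,98),('b2',288,108),('b2cap',286,103),('tapeL',324,188),('tapeR',361,188)): print(n,np.round(np.nanmedian(X[v-1:v+2,u-1:u+2].reshape(-1,3),0),3))
m=(X[...,2]>.06)&(X[...,2]<.25)&(X[...,0]>.62)&(X[...,1]>.0)&(X[...,1]<.3)
print(np.round([X[m].min(0),X[m].max(0)],3))
s=bot.state();print(s['t'],s['position'],s['eef_rot'],s['joint_pos'],s['force'])
E
```

```text
b1 [0.806 0.093 0.228]
b1cap [0.815 0.099 0.242]
b2 [ 0.786 -0.062  0.232]
b2cap [ 0.796 -0.059  0.235]
tapeL [ 0.678 -0.128  0.024]
tapeR [ 0.671 -0.214  0.024]
[[0.62  0.075 0.06 ]
 [0.893 0.3   0.245]]
1.1 [ 0.5393508  -0.4007189   0.22623856] [-2.47683381e-04 -1.24109060e-01  9.92268529e-01  2.15939488e-04] [-3.49599353e-01  3.54198913e-01  4.70808229e-03 -1.68271627e-04
 -1.22194339e+00 -9.72279594e-01] [ 0.95133868 -1.98911143 -0.37612325]
```

servo_tool(
  steps=[
    [-0.1, -0.1, -3, 0, 0, 0],
    [0, 0, -3.5, 0, 0, 0],
    [0, 0, -3.5, 0, 0, 0],
    [0, 0, -3.5, 0, 0, 0],
    [0, 0, -3, 0, 0, 0],
    [0, 0, -2, 0, 0, 0],
    [0, 0, -1.3, 0, 0, 0],
    [0, 0, -0.6, 0, 0, 0],
    [0, 0, 0, 0, 0, 0],
  ],
)

```text
t: 1.85
position: [0.5366, -0.403, 0.0213]
eef_rot: [-0.001, -0.124, 0.992, 0.001]
force: [-0.1, 0.0, 0.6]
grip_width: 0.0874
gripper_force: 0.0
```

servo_tool(
  steps=[
    [0, 0, 0, 0, 0, 0],
    [0, 0, 0, 0, 0, 0],
    [0, 0, 0, 0, 0, 0],
    [0, 0, 0, 0, 0, 0],
    [0, 0, 0, 0, 0, 0],
    [0, 0, 0, 0, 0, 0],
    [0, 0, 0, 0, 0, 0],
    [0, 0, 0, 0, 0, 0],
  ],
  jaw=1,
)

```text
t: 2.52
position: [0.5376, -0.4032, 0.0237]
eef_rot: [0.0, -0.124, 0.992, -0.0]
force: [-1.0, 1.6, 4.9]
grip_width: 0.0615
gripper_force: 30.0
```

servo_tool(
  steps=[
    [0, 0, 0.7, 0, 0, 0],
    [0, 0, 1.5, 0, 0, 0],
    [0, 0, 2.5, 0, 0, 0],
    [0, 0, 3, 0, 0, 0],
    [0, 0.8, 3, 0, 0, 0],
    [0, 1.6, 2.5, 0, 0, 0],
    [0, 2.4, 2, 0, 0, 0],
    [0, 3, 1.2, 0, 0, 0],
    [0, 3, 0.3, 0, 0, 0],
    [-0.1, 3, 0, 0, 0, 0],
    [-0.1, 3, 0, 0, 0, 0],
    [-0.1, 3, 0, 0, 0, 0],
  ],
)

```text
t: 3.52
position: [0.5337, -0.2039, 0.1899]
eef_rot: [0.0, -0.124, 0.992, 0.0]
force: [-0.1, 0.3, -0.8]
grip_width: 0.0613
gripper_force: 30.0
```

servo_tool(
  steps=[
    [-0.1, 3, 0, 0, 0, 0],
    [-0.1, 3, 0, 0, 0, 0],
    [-0.2, 3, 0, 0, 0, 0],
    [-0.2, 3, 0, 0, 0, 0],
    [-0.2, 3, 0, 0, 0, 0],
    [-0.2, 3, 0, 0, 0, 0],
    [-0.1, 3, 0, 0, 0, 0],
    [-0.1, 2.5, 0, 0, 0, 0],
    [-0.06, 2, 0, 0, 0, 0],
    [0, 1.2, 0, 0, 0, 0],
    [0, 0.4, 0, 0, 0, 0],
    [0, 0, 0, 0, 0, 0],
  ],
)

```text
t: 4.52
position: [0.5215, 0.0664, 0.1896]
eef_rot: [-0.0, -0.125, 0.992, 0.0]
force: [-0.2, -0.3, -1.8]
grip_width: 0.0609
gripper_force: 30.0
```

servo_tool(
  steps=[
    [0, 0.6, -0.5, 0, 0, 0],
    [0, 0.3, -1, 0, 0, 0],
    [0, 0, -0.5, 0, 0, 0],
    [0, 0, 0, 0, 0, 0],
    [0, 0, 0, 0, 0, 0],
  ],
)

```text
t: 4.93
position: [0.5212, 0.0741, 0.1688]
eef_rot: [-0.001, -0.124, 0.992, -0.0]
force: [-0.2, -0.6, -2.1]
grip_width: 0.061
gripper_force: 30.0
```

```bash
cat >> h.py <<'E'
from scipy.optimize import least_squares
def arc(X,c,r,zlo,zhi,w=.012):
    """fit centre of vertical cylinder of known radius near c from side points"""
    c=np.array(c,float)
    m=(X[...,2]>zlo)&(X[...,2]<zhi)&(np.abs(np.hypot(X[...,0]-c[0],X[...,1]-c[1])-r)<w)
    P=X[m][:,:2]
    f=least_squares(lambda a:np.hypot(*(P-a).T)-r,c,loss='soft_l1',f_scale=.001)
    return len(P),np.round(f.x*1000,1),round(float(np.sqrt(np.mean(f.fun**2)))*1000,2)
E
python3 - <<'E'
from h import *
s=bot.state();t=s['position'];print(t,s['force'])
for n in('scene','top'):
    p,X=cloud(n)
    if n=='scene': save('s1.png',cv2.resize(p[150:360,130:400],None,fx=2.5,fy=2.5))
    for zz in((.145,.16),(.16,.185)):
        try: print(n,'jar',zz,arc(X,t[:2],.0315,*zz))
        except Exception as e: print(e)
    print(n,'tin',arc(X,(.522,.075),.039,.06,.105))
E
```

```text
[0.52120963 0.0741068  0.16876359] [-0.15297639 -0.56195767 -2.05398875]
scene jar (0.145, 0.16) (161, array([523.8,  75.3]), 0.93)
scene jar (0.16, 0.185) (365, array([523.3,  75.4]), 3.51)
scene tin (669, array([523.4,  76.9]), 1.03)
top jar (0.145, 0.16) (22, array([523.9,  73.3]), 0.37)
top jar (0.16, 0.185) (67, array([523.8,  73.4]), 0.43)
top tin (124, array([523.4,  75.5]), 0.64)
```

View pics/s1.png

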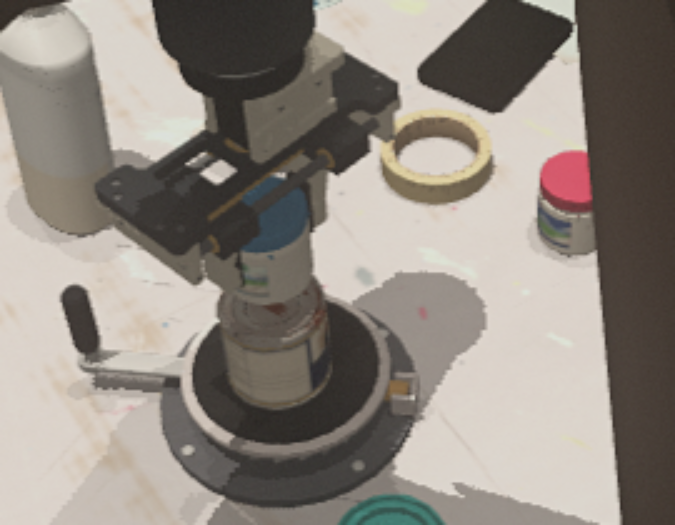

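The jar hangs upright about 25 mm above the tin, level with it at about crop (270,290) and within 2 mm sideways. Lowering it now.

servo_tool(
  steps=[
    [0, 0.2, -0.5, 0, 0, 0],
    [0, 0, -0.7, 0, 0, 0],
    [0, 0, -0.6, 0, 0, 0],
    [0, 0, -0.4, 0, 0, 0],
    [0, 0, -0.2, 0, 0, 0],
    [0, 0, -0.2, 0, 0, 0],
    [0, 0, -0.1, 0, 0, 0],
    [0, 0, 0, 0, 0, 0],
    [0, 0, 0, 0, 0, 0],
  ],
)

```text
t: 5.78
position: [0.5217, 0.0768, 0.1427]
eef_rot: [0.0, -0.124, 0.992, 0.0]
force: [-0.0, 0.7, -1.0]
grip_width: 0.0614
gripper_force: 30.0
```

servo_tool(
  steps=[
    [0, 0, -0.1, 0, 0, 0],
    [0, 0, -0.1, 0, 0, 0],
    [0, 0, 0, 0, 0, 0],
    [0, 0, 0, 0, 0, 0],
  ],
)

```text
t: 6.12
position: [0.5216, 0.0768, 0.1406]
eef_rot: [0.0, -0.124, 0.992, 0.0]
force: [0.1, -0.2, -2.5]
grip_width: 0.0613
gripper_force: 30.0
```

servo_tool(
  steps=[
    [0, 0, -0.1, 0, 0, 0],
    [0, 0, 0, 0, 0, 0],
    [0, 0, 0, 0, 0, 0],
  ],
)

```text
t: 6.37
position: [0.5219, 0.0768, 0.1406]
eef_rot: [0.0, -0.124, 0.992, 0.0]
force: [-3.7, 0.9, 6.6]
grip_width: 0.0611
gripper_force: 30.0
```

Contact is at the expected height. Releasing: the jaw opens fully, since there is only 12 mm of clearance per side, and then the arm rises.

servo_tool(
  steps=[
    [0, 0, 0, 0, 0, 0],
    [0, 0, 0, 0, 0, 0],
    [0, 0, 0, 0, 0, 0],
    [0, 0, 0, 0, 0, 0],
    [0, 0, 0, 0, 0, 0],
    [0, 0, 0, 0, 0, 0],
  ],
  jaw=0,
)

```text
t: 6.87
position: [0.5216, 0.0768, 0.1395]
eef_rot: [-0.0, -0.124, 0.992, -0.0]
force: [-0.2, 0.4, -0.7]
grip_width: 0.0872
gripper_force: 0.0
```

servo_tool(
  steps=[
    [0, 0, 0.8, 0, 0, 0],
    [0, 0, 1.5, 0, 0, 0],
    [0, 0, 2.5, 0, 0, 0],
    [0, 0, 3, 0, 0, 0],
    [0, -1, 2, 0, 0, 0],
    [0, -2, 0, 0, 0, 0],
    [0, -3.5, 0, 0, 0, 0],
    [0, -4, 0, 0, 0, 0],
    [0, -4, 0, 0, 0, 0],
    [0.4, -4, 0, 0, 0, 0],
    [0.4, -4, 0, 0, 0, 0],
    [0.4, -3.5, 0, 0, 0, 0],
  ],
)

```text
t: 7.87
position: [0.5334, -0.1855, 0.2385]
eef_rot: [0.0, -0.124, 0.992, -0.0]
force: [1.3, 0.5, 0.3]
grip_width: 0.0876
gripper_force: 0.0
```

```bash
python3 - <<'E'
from h import *
s=bot.state();print(s['position'])
for n in('scene','top'):
    p,X=cloud(n)
    print(n,'jar1',circ(X,(.47,.57,.03,.13),.175,.195),arc(X,(.522,.076),.0315,.12,.17))
    print(n,'tin',arc(X,(.522,.075),.039,.06,.105),'red',circ(X,(.49,.59,-.26,-.17),.06,.075))
E
```

```text
[ 0.53340088 -0.18551261  0.23851378]
scene jar1 (841, array([522.9,  78.4]), 32.0, array([519.8,  79.6, 181.9]), (array([522.6,  78.4]), array([60.7, 63.3]))) (716, array([524.,  78.]), 1.12)
scene tin (670, array([523.5,  76.9]), 0.99) red None
top jar1 None (0, array([522.,  76.]), nan)
top tin (0, array([522.,  75.]), nan) red (473, array([ 541. , -218.1]), 31.0, array([ 536.5, -219.7,   66.5]), (array([ 540.4, -217.7]), array([57.9, 61.2])))
  return _methods._mean(a, axis=axis, dtype=dtype,
  ret = ret.dtype.type(ret / rcount)
```

servo_tool(
  steps=[
    [0.4, -1.8, 0, 0, 0, 0],
    [0.4, -1.4, 0, 0, 0, 0],
    [0, -0.3, -1, 0, 0, 0],
    [0, 0, -2.5, 0, 0, 0],
    [0, 0, -3.5, 0, 0, 0],
    [0, 0, -3.5, 0, 0, 0],
    [0, 0, -2, 0, 0, 0],
    [0, 0, 0, 0, 0, 0],
    [0, 0, 0, 0, 0, 0],
  ],
)

```text
t: 8.72
position: [0.541, -0.2177, 0.112]
eef_rot: [-0.001, -0.124, 0.992, 0.0]
force: [0.3, -0.7, 2.2]
grip_width: 0.0875
gripper_force: 0.0
```

servo_tool(
  steps=[
    [0, 0, -1.5, 0, 0, 0],
    [0, 0, -2.5, 0, 0, 0],
    [0, 0, -2.5, 0, 0, 0],
    [0, 0, -1.5, 0, 0, 0],
    [0, 0, -0.8, 0, 0, 0],
    [0, 0, 0, 0, 0, 0],
  ],
)

```text
t: 9.22
position: [0.5419, -0.218, 0.0246]
eef_rot: [-0.0, -0.124, 0.992, -0.0]
force: [0.1, 0.2, 0.0]
grip_width: 0.0876
gripper_force: 0.0
```

servo_tool(
  steps=[
    [0, 0, 0, 0, 0, 0],
    [0, 0, 0, 0, 0, 0],
    [0, 0, 0, 0, 0, 0],
    [0, 0, 0, 0, 0, 0],
    [0, 0, 0, 0, 0, 0],
    [0, 0, 0, 0, 0, 0],
    [0, 0, 0, 0, 0, 0],
    [0, 0, 0, 0, 0, 0],
  ],
  jaw=1,
)

```text
t: 9.88
position: [0.5421, -0.2181, 0.0255]
eef_rot: [0.001, -0.124, 0.992, -0.0]
force: [-2.0, 2.8, 7.2]
grip_width: 0.0607
gripper_force: 30.0
```

servo_tool(
  steps=[
    [0, 0, 0.7, 0, 0, 0],
    [0, 0, 1.5, 0, 0, 0],
    [0, 0, 2.5, 0, 0, 0],
    [0, 0, 3, 0, 0, 0],
    [0, 0, 3, 0, 0, 0],
    [0, 0, 3, 0, 0, 0],
    [0, 0, 3, 0, 0, 0],
    [0, 0.8, 2.8, 0, 0, 0],
    [-0.1, 1.6, 1.7, 0, 0, 0],
    [-0.1, 2.4, 0.8, 0, 0, 0],
    [-0.2, 2.6, 0, 0, 0, 0],
    [-0.2, 2.6, 0, 0, 0, 0],
  ],
)

```text
t: 10.88
position: [0.5352, -0.1175, 0.2455]
eef_rot: [0.001, -0.124, 0.992, 0.0]
force: [0.6, -0.0, -1.6]
grip_width: 0.0606
gripper_force: 30.0
```

servo_tool(
  steps=[
    [-0.2, 2.6, 0, 0, 0, 0],
    [-0.2, 2.6, 0, 0, 0, 0],
    [-0.2, 2.6, 0, 0, 0, 0],
    [-0.2, 2.6, 0, 0, 0, 0],
    [-0.2, 2.6, 0, 0, 0, 0],
    [-0.2, 2.4, 0, 0, 0, 0],
    [-0.2, 2, 0, 0, 0, 0],
    [0, 1.2, 0, 0, 0, 0],
    [0, 0.7, 0, 0, 0, 0],
    [0, 0.2, 0, 0, 0, 0],
    [0, 0, 0, 0, 0, 0],
    [0, 0, 0, 0, 0, 0],
  ],
)

```text
t: 11.88
position: [0.5215, 0.0761, 0.2445]
eef_rot: [-0.0, -0.124, 0.992, -0.0]
force: [0.2, -0.6, -1.8]
grip_width: 0.0608
gripper_force: 30.0
```

```bash
python3 - <<'E'
from h import *
s=bot.state();t=s['position'];print(t,s['force'],s['joint_pos'])
p,X=cloud('scene')
for zz in((.221,.228),(.225,.24),(.24,.26)): print('jar2',zz,arc(X,t[:2],.0315,*zz))
print('jar1',arc(X,(.523,.077),.0315,.12,.17),'tin',arc(X,(.522,.075),.039,.06,.105))
E
```

```text
[0.52154741 0.07611526 0.24448879] [ 0.19309729 -0.61012617 -1.78808841] [ 5.17415637e-01  1.02685880e-01 -2.83721051e-01  6.90381373e-05
 -1.18482398e+00 -1.83990745e+00]
jar2 (0.221, 0.228) (96, array([523.3,  76.8]), 0.74)
jar2 (0.225, 0.24) (221, array([523.,  77.]), 0.95)
jar2 (0.24, 0.26) (353, array([522.9,  76.8]), 3.49)
jar1 (710, array([524.1,  77.9]), 1.15) tin (664, array([523.5,  76.8]), 1.09)
```

servo_tool(
  steps=[
    [0.1, 0.1, -0.5, 0, 0, 0],
    [0, 0, -0.8, 0, 0, 0],
    [0, 0, -0.8, 0, 0, 0],
    [0, 0, -0.6, 0, 0, 0],
    [0, 0, -0.4, 0, 0, 0],
    [0, 0, -0.2, 0, 0, 0],
    [0, 0, -0.1, 0, 0, 0],
    [0, 0, 0, 0, 0, 0],
    [0, 0, 0, 0, 0, 0],
  ],
)

```text
t: 12.68
position: [0.5228, 0.0779, 0.2108]
eef_rot: [0.0, -0.124, 0.992, 0.0]
force: [0.7, 0.0, -1.7]
grip_width: 0.0608
gripper_force: 30.0
```

servo_tool(
  steps=[
    [0, 0, -0.1, 0, 0, 0],
    [0, 0, 0, 0, 0, 0],
    [0, 0, 0, 0, 0, 0],
  ],
)

```text
t: 12.93
position: [0.5226, 0.0779, 0.2097]
eef_rot: [0.0, -0.124, 0.992, 0.0]
force: [-0.4, 0.5, -2.1]
grip_width: 0.0611
gripper_force: 30.0
```

servo_tool(
  steps=[
    [0, 0, -0.1, 0, 0, 0],
    [0, 0, 0, 0, 0, 0],
    [0, 0, 0, 0, 0, 0],
  ],
)

```text
t: 13.18
position: [0.5227, 0.0778, 0.2086]
eef_rot: [0.0, -0.124, 0.992, 0.0]
force: [-0.5, 0.1, -2.0]
grip_width: 0.0606
gripper_force: 30.0
```

servo_tool(
  steps=[
    [0, 0, -0.1, 0, 0, 0],
    [0, 0, 0, 0, 0, 0],
    [0, 0, 0, 0, 0, 0],
  ],
)

```text
t: 13.43
position: [0.523, 0.0779, 0.2086]
eef_rot: [0.001, -0.124, 0.992, 0.0]
force: [-0.7, 1.1, 5.8]
grip_width: 0.0608
gripper_force: 30.0
```

servo_tool(
  steps=[
    [0, 0, 0, 0, 0, 0],
    [0, 0, 0, 0, 0, 0],
    [0, 0, 0, 0, 0, 0],
    [0, 0, 0, 0, 0, 0],
    [0, 0, 0, 0, 0, 0],
    [0, 0, 0, 0, 0, 0],
  ],
  jaw=0,
)

```text
t: 13.93
position: [0.5226, 0.0778, 0.2075]
eef_rot: [-0.0, -0.124, 0.992, -0.0]
force: [-0.7, 0.0, -0.2]
grip_width: 0.0868
gripper_force: 0.0
```

servo_tool(
  steps=[
    [0, 0, 0.7, 0, 0, 0],
    [0, 0, 1.3, 0, 0, 0],
    [0, 0, 2, 0, 0, 0],
    [0, 0, 2.5, 0, 0, 0],
    [0, 0, 2, 0, 0, 0],
    [0, 0, 0.8, 0, 0, 0],
    [0, 0, 0, 0, 0, 0],
  ],
)

```text
t: 14.52
position: [0.5235, 0.0781, 0.3031]
eef_rot: [0.002, -0.124, 0.992, 0.001]
force: [-0.4, -0.1, 0.2]
grip_width: 0.0875
gripper_force: 0.0
```

servo_tool(
  steps=[
    [0.8, 1.2, 0.5, 0, 0, 0.1],
    [1.4, 2.1, 0, 0, 0, 0.1],
    [1.6, 2.4, 0, 0, 0, 0.1],
    [1.6, 2.4, 0, 0, 0, 0.1],
    [1.6, 2.4, 0, 0, 0, 0.1],
    [1.4, 2.1, 0, 0, 0, 0.1],
    [0.9, 1.2, 0, 0, 0, 0],
    [0, 0, 0, 0, 0, 0],
    [0, 0, 0, 0, 0, 0],
  ],
)

```text
t: 15.27
position: [0.6152, 0.2162, 0.3032]
eef_rot: [-0.002, -0.412, 0.911, -0.0]
force: [-0.2, -0.1, 0.1]
grip_width: 0.0875
gripper_force: 0.0
```

```bash
python3 - <<'E'
from h import *
s=bot.state();t=s['position'];print(t,s['eef_rot'],s['joint_pos'])
p,X=cloud('scene')
save('s2.png',cv2.resize(p[100:360,80:400],None,fx=2.3,fy=2.3))
print('jar2',arc(X,(.523,.077),.0315,.19,.24),circ(X,(.47,.57,.03,.13),.24,.26))
print('jar1',arc(X,(.523,.077),.0315,.12,.17),'tin',arc(X,(.522,.075),.039,.06,.105))
print('grip',arc(X,(.62,.184),.01,.05,.095,.006))
p,X=cloud('top')
print('jar2',circ(X,(.47,.57,.03,.13),.24,.26),'grip',circ(X,(.59,.65,.15,.21),.09,.115))
E
```

```text
[0.61523809 0.21622697 0.30317788] [-1.72860944e-03 -4.11864676e-01  9.11243373e-01 -1.21582219e-04] [ 6.36199818e-01  2.87800500e-01  8.28611195e-02 -4.98793816e-04
 -1.36928810e+00 -1.35789529e+00]
jar2 (832, array([524.3,  78.7]), 1.13) (908, array([522.4,  80.1]), 32.2, array([518.9,  81. , 247.9]), (array([522.3,  79.2]), array([60.9, 63.5])))
jar1 (715, array([524.1,  78.1]), 1.15) tin (657, array([523.4,  76.9]), 1.03)
grip (185, array([621.6, 185.6]), 1.2)
jar2 (827, array([523.6,  76.5]), 31.6, array([522.3,  75.8, 249.1]), (array([523.3,  76.1]), array([60.6, 61.6]))) grip (78, array([621.8, 183.5]), 11.2, array([619.3, 181.4, 103. ]), (array([621.4, 183.3]), array([18.8, 22.2])))
```

View pics/s2.png

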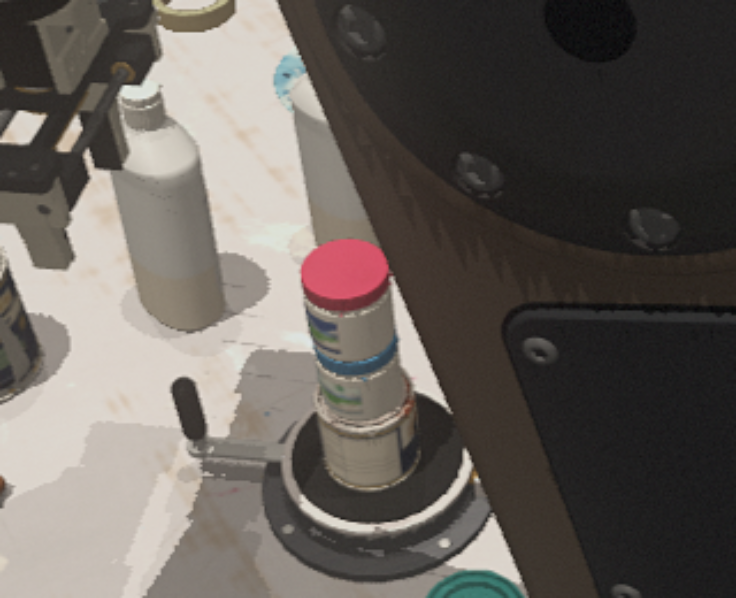

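The column stands straight: red lid at crop (345,265), blue lid at (360,355), tin at (370,440), all within 2 mm. The lever hasn't moved, with its grip at crop (188,405). Next is the descent onto the grip.

servo_tool(
  steps=[
    [0.2, -1.2, 0, 0, 0, 0],
    [0.3, -1.6, 0, 0, 0, 0],
    [0, -0.4, -1, 0, 0, 0],
    [0, 0, -2.5, 0, 0, 0],
    [0, 0, -3.5, 0, 0, 0],
    [0, 0, -3.5, 0, 0, 0],
    [0, 0, -3, 0, 0, 0],
    [0, 0, -1.5, 0, 0, 0],
    [0, 0, 0, 0, 0, 0],
    [0, 0, 0, 0, 0, 0],
  ],
)

```text
t: 16.2
position: [0.6204, 0.1825, 0.1553]
eef_rot: [-0.001, -0.411, 0.911, -0.0]
force: [0.3, 0.2, 0.8]
grip_width: 0.0877
gripper_force: 0.0
```

servo_tool(
  steps=[
    [0, 0.1, -1, 0, 0, 0],
    [0, 0, -2, 0, 0, 0],
    [0, 0, -2.5, 0, 0, 0],
    [0, 0, -2, 0, 0, 0],
    [0, 0, -1, 0, 0, 0],
    [0, 0, -0.5, 0, 0, 0],
    [0, 0, 0, 0, 0, 0],
  ],
)

```text
t: 16.78
position: [0.6208, 0.1848, 0.0655]
eef_rot: [-0.0, -0.412, 0.911, -0.0]
force: [-0.2, -0.7, 0.6]
grip_width: 0.088
gripper_force: 0.0
```

servo_tool(
  steps=[
    [0, 0, 0, 0, 0, 0],
    [0, 0, 0, 0, 0, 0],
    [0, 0, 0, 0, 0, 0],
    [0, 0, 0, 0, 0, 0],
    [0, 0, 0, 0, 0, 0],
    [0, 0, 0, 0, 0, 0],
    [0, 0, 0, 0, 0, 0],
    [0, 0, 0, 0, 0, 0],
    [0, 0, 0, 0, 0, 0],
    [0, 0, 0, 0, 0, 0],
  ],
  jaw=1,
)

```text
t: 17.62
position: [0.6206, 0.1848, 0.0655]
eef_rot: [-0.0, -0.412, 0.911, -0.0]
force: [-0.4, 0.5, 0.2]
grip_width: 0.0263
gripper_force: 0.0
```

```bash
cat > arcplan.py <<'E'
import numpy as np, sys
from workcell import bot
s=bot.state();p=s['position'];C=np.array([.522,.069])
d=p[:2]-C;a=np.arctan2(d[1],d[0]);r=np.hypot(*d)
n=s['eef_rot'];yaw=np.degrees(2*np.arctan2(n[2],n[1]))-90
th=a-np.radians(49.3)
print('t',s['t'],'grip ang',np.degrees(a).round(2),'theta~',th.round(3),'r',r.round(4),'yaw',round(yaw,1),'F',np.round(s['force'],1),'Ft',round(float(s['force'][:2]@[-np.sin(a),np.cos(a)]),1),'Fr',round(float(s['force'][:2]@[np.cos(a),np.sin(a)]),1))
for k in range(1,31): # rows of 1.5 deg at r=150 from current angle
    b=a+np.radians(1.5)*(k-.5); c=150*2*np.sin(np.radians(.75))/10
    if len(sys.argv)>1: print(k,round(-c*np.sin(b),2),round(c*np.cos(b),2))
E
python3 arcplan.py 1
```

```text
t 17.6167 grip ang 49.59 theta~ 0.005 r 0.1521 yaw 138.6 F [-0.4  0.5  0.2] Ft 0.6 Fr 0.1
1 -0.3 0.25
2 -0.31 0.24
3 -0.32 0.23
4 -0.32 0.23
5 -0.33 0.22
6 -0.33 0.21
7 -0.34 0.2
8 -0.34 0.19
9 -0.35 0.18
10 -0.35 0.17
11 -0.36 0.16
12 -0.36 0.15
13 -0.36 0.14
14 -0.37 0.14
15 -0.37 0.13
16 -0.38 0.12
17 -0.38 0.11
18 -0.38 0.1
19 -0.38 0.09
20 -0.39 0.08
21 -0.39 0.07
22 -0.39 0.06
23 -0.39 0.05
24 -0.39 0.04
25 -0.39 0.03
26 -0.39 0.01
27 -0.39 0.0
28 -0.39 -0.01
29 -0.39 -0.02
30 -0.39 -0.03
```

Still closing, so I'll wait.

servo_tool(
  steps=[
    [0, 0, 0, 0, 0, 0],
    [0, 0, 0, 0, 0, 0],
    [0, 0, 0, 0, 0, 0],
    [0, 0, 0, 0, 0, 0],
    [0, 0, 0, 0, 0, 0],
  ],
)

```text
t: 18.03
position: [0.6208, 0.1846, 0.0655]
eef_rot: [0.0, -0.412, 0.911, -0.0]
force: [2.6, -3.0, -1.8]
grip_width: 0.019
gripper_force: 30.0
```

servo_tool(
  steps=[
    [-0.08, 0.06, 0, 0, 0, 0.006],
    [-0.15, 0.125, 0, 0, 0, 0.013],
    [-0.15, 0.125, 0, 0, 0, 0.013],
    [-0.155, 0.12, 0, 0, 0, 0.013],
    [-0.155, 0.12, 0, 0, 0, 0.013],
    [-0.16, 0.115, 0, 0, 0, 0.013],
    [-0.16, 0.115, 0, 0, 0, 0.013],
    [-0.16, 0.115, 0, 0, 0, 0.013],
    [-0.16, 0.115, 0, 0, 0, 0.013],
    [-0.165, 0.11, 0, 0, 0, 0.013],
    [-0.165, 0.11, 0, 0, 0, 0.013],
    [-0.165, 0.105, 0, 0, 0, 0.013],
  ],
)

```text
t: 19.03
position: [0.6036, 0.1975, 0.0656]
eef_rot: [0.001, -0.479, 0.878, -0.001]
force: [7.3, -5.4, -4.5]
grip_width: 0.0193
gripper_force: 30.0
```

```bash
python3 arcplan.py
```

```text
t 19.0333 grip ang 57.58 theta~ 0.145 r 0.1522 yaw 147.2 F [ 7.3 -5.4 -4.5] Ft -9.0 Fr -0.6
```

servo_tool(
  steps=[
    [-0.17, 0.105, 0, 0, 0, 0.013],
    [-0.17, 0.1, 0, 0, 0, 0.013],
    [-0.17, 0.1, 0, 0, 0, 0.013],
    [-0.17, 0.095, 0, 0, 0, 0.013],
    [-0.175, 0.095, 0, 0, 0, 0.013],
    [-0.175, 0.09, 0, 0, 0, 0.013],
    [-0.175, 0.09, 0, 0, 0, 0.013],
    [-0.175, 0.085, 0, 0, 0, 0.013],
    [-0.18, 0.085, 0, 0, 0, 0.013],
    [-0.18, 0.08, 0, 0, 0, 0.013],
    [-0.18, 0.08, 0, 0, 0, 0.013],
    [-0.18, 0.075, 0, 0, 0, 0.013],
  ],
)

```text
t: 20.03
position: [0.5818, 0.2088, 0.0656]
eef_rot: [0.0, -0.546, 0.838, -0.0]
force: [9.2, -4.9, -4.9]
grip_width: 0.0189
gripper_force: 30.0
```

```bash
cat > chk.py <<'E'
from h import *
import arcplan
p,X=cloud('scene')
print('jar2',arc(X,(.522,.077),.0315,.19,.24),'jar1',arc(X,(.522,.077),.0315,.12,.17),'tin',arc(X,(.522,.075),.039,.06,.105))
E
python3 chk.py
```

```text
t 20.0333 grip ang 66.84 theta~ 0.306 r 0.1521 yaw 156.2 F [ 9.2 -4.9 -4.9] Ft -10.4 Fr -0.9
jar2 (0, array([522.,  77.]), nan) jar1 (0, array([522.,  77.]), nan) tin (0, array([522.,  75.]), nan)
  return _methods._mean(a, axis=axis, dtype=dtype,
  ret = ret.dtype.type(ret / rcount)
```

servo_tool(
  steps=[
    [-0.18, 0.075, 0, 0, 0, 0.013],
    [-0.18, 0.07, 0, 0, 0, 0.013],
  ],
)

```text
t: 20.25
position: [0.5782, 0.2103, 0.0655]
eef_rot: [0.0, -0.557, 0.831, -0.0]
force: [7.7, -4.6, -4.2]
grip_width: 0.0193
gripper_force: 30.0
```

```bash
cat > chk.py <<'E'
from h import *
import arcplan
p,X=cloud('top'); np.savez('last',p=p,X=X)
print('jar2',circ(X,(.47,.57,.03,.13),.24,.26))
E
python3 chk.py; python3 -c "
from h import *
p=np.load('last.npz')['p'];save('t3.png',cv2.resize(p[150:330,130:350],None,fx=3,fy=3))"
```

```text
t 20.25 grip ang 68.3 theta~ 0.332 r 0.1521 yaw 157.7 F [ 7.7 -4.6 -4.2] Ft -8.8 Fr -1.4
jar2 (825, array([520.8,  75.8]), 31.2, array([519.9,  75.7, 249.2]), (array([521.,  76.]), array([60.8, 61.2])))
```

View pics/t3.png

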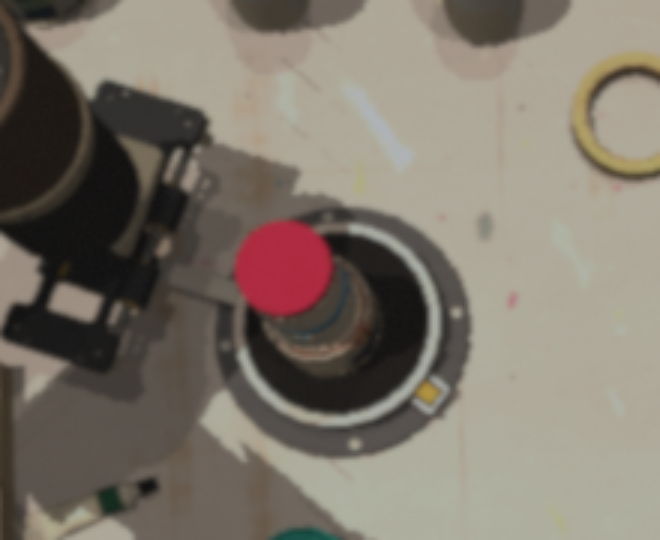

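The column still stands: red lid at crop (283,268), centred, and the platform follows the lever. Continuing.

servo_tool(
  steps=[
    [-0.18, 0.07, 0, 0, 0, 0.013],
    [-0.185, 0.07, 0, 0, 0, 0.013],
    [-0.185, 0.065, 0, 0, 0, 0.013],
    [-0.185, 0.065, 0, 0, 0, 0.013],
    [-0.185, 0.06, 0, 0, 0, 0.013],
    [-0.185, 0.06, 0, 0, 0, 0.013],
    [-0.185, 0.055, 0, 0, 0, 0.013],
    [-0.19, 0.055, 0, 0, 0, 0.013],
    [-0.19, 0.05, 0, 0, 0, 0.013],
    [-0.19, 0.05, 0, 0, 0, 0.013],
    [-0.19, 0.045, 0, 0, 0, 0.013],
  ],
)

```text
t: 21.22
position: [0.5581, 0.2165, 0.0655]
eef_rot: [0.0, -0.615, 0.789, -0.0]
force: [2.6, -0.9, -1.3]
grip_width: 0.0192
gripper_force: 30.0
```

```bash
python3 chk.py
```

```text
t 21.2167 grip ang 76.24 theta~ 0.47 r 0.1519 yaw 165.8 F [ 2.6 -0.9 -1.3] Ft -2.7 Fr -0.3
jar2 (836, array([520.1,  75.5]), 31.3, array([519.3,  75.1, 249.1]), (array([519.9,  75.5]), array([60.8, 61.7])))
```

```bash
cat > lev.py <<'E'
from h import *
def lev(X,tag):
    d=X[...,:2]-np.array([.522,.069]); r=np.hypot(d[...,0],d[...,1])
    m=(r>.1)&(r<.138)&(X[...,2]>.019)&(X[...,2]<.038)
    a=np.degrees(np.arctan2(d[...,1],d[...,0]))[m]; 
    a=a[(a>30)&(a<130)]
    print(tag,len(a),np.percentile(a,[5,25,50,75,95]).round(1))
    for lo in (.1,.11,.12,.13):
        mm=m&(r>=lo)&(r<lo+.01); q=np.degrees(np.arctan2(d[...,1],d[...,0]))[mm]; q=q[(q>30)&(q<130)]
        if len(q): print('  ',lo,len(q),np.median(q).round(1),q.min().round(1),q.max().round(1))
if __name__=='__main__':
    for f in('top','scene','last'): lev(np.load(f+'.npz')['X'],f)
E
python3 lev.py
```

```text
top 128 [45.1 46.9 49.1 51.2 53. ]
   0.1 35 48.7 44.4 53.8
   0.11 32 49.4 44.9 53.4
   0.12 35 49.0 44.8 53.2
   0.13 26 49.4 45.2 52.7
scene 170 [46.2 48.4 51.  53.  54.6]
   0.1 44 51.0 46.0 55.5
   0.11 46 51.6 45.3 54.9
   0.12 44 50.8 45.9 54.6
   0.13 36 50.7 46.1 54.5
last 131 [72.5 74.4 76.7 78.8 80.3]
   0.1 35 76.4 71.4 81.1
   0.11 32 76.5 72.2 81.0
   0.12 38 76.8 72.3 80.0
   0.13 26 76.7 73.4 80.0
```

servo_tool(
  steps=[
    [-0.19, 0.044, 0, 0, 0, 0.013],
    [-0.19, 0.042, 0, 0, 0, 0.013],
    [-0.193, 0.04, 0, 0, 0, 0.013],
    [-0.193, 0.037, 0, 0, 0, 0.013],
    [-0.193, 0.034, 0, 0, 0, 0.013],
    [-0.194, 0.032, 0, 0, 0, 0.013],
    [-0.194, 0.03, 0, 0, 0, 0.013],
    [-0.194, 0.027, 0, 0, 0, 0.013],
    [-0.195, 0.025, 0, 0, 0, 0.013],
    [-0.195, 0.022, 0, 0, 0, 0.013],
    [-0.195, 0.02, 0, 0, 0, 0.013],
  ],
)

```text
t: 22.18
position: [0.5365, 0.2201, 0.0655]
eef_rot: [0.0, -0.67, 0.743, -0.0]
force: [9.2, -5.1, -6.1]
grip_width: 0.0192
gripper_force: 30.0
```

```bash
python3 chk.py; python3 lev.py | tail -5
```

```text
t 22.1833 grip ang 84.5 theta~ 0.614 r 0.1518 yaw 174.1 F [ 9.2 -5.1 -6.1] Ft -9.7 Fr -4.2
jar2 (834, array([519. ,  75.2]), 31.2, array([518.8,  74.6, 249. ]), (array([519.3,  75.3]), array([61.1, 61.4])))
last 133 [80.6 82.6 84.7 87.  88.7]
   0.1 36 85.0 79.9 89.1
   0.11 36 84.4 80.4 89.1
   0.12 36 84.6 80.9 88.6
   0.13 25 85.1 81.1 88.7
```

servo_tool(
  steps=[
    [-0.195, 0.018, 0, 0, 0, 0.013],
    [-0.196, 0.015, 0, 0, 0, 0.013],
    [-0.196, 0.012, 0, 0, 0, 0.013],
    [-0.196, 0.01, 0, 0, 0, 0.013],
    [-0.196, 0.008, 0, 0, 0, 0.013],
    [-0.196, 0.005, 0, 0, 0, 0.013],
    [-0.196, 0.002, 0, 0, 0, 0.013],
    [-0.196, 0, 0, 0, 0, 0.013],
    [-0.196, -0.002, 0, 0, 0, 0.013],
    [-0.196, -0.005, 0, 0, 0, 0.013],
  ],
)

```text
t: 23.07
position: [0.5162, 0.2204, 0.0655]
eef_rot: [0.0, 0.716, -0.698, 0.0]
force: [3.7, -4.7, -1.9]
grip_width: 0.0192
gripper_force: 30.0
```

```bash
python3 chk.py; python3 lev.py | tail -5
```

```text
t 23.0667 grip ang 92.19 theta~ 0.749 r 0.1516 yaw -178.5 F [ 3.7 -4.7 -1.9] Ft -3.5 Fr -4.9
jar2 (829, array([518.9,  74.8]), 31.2, array([517.8,  74. , 249.2]), (array([518.8,  74.5]), array([60.9, 61.8])))
last 126 [88.5 90.4 92.6 94.9 96.5]
   0.1 36 92.4 87.6 97.2
   0.11 35 92.9 88.3 97.0
   0.12 35 92.4 88.3 96.4
   0.13 20 93.0 89.0 96.5
```

servo_tool(
  steps=[
    [-0.19, -0.009, 0, 0, 0, 0.013],
    [-0.19, -0.012, 0, 0, 0, 0.013],
    [-0.17, -0.013, 0, 0, 0, 0.011],
    [-0.15, -0.013, 0, 0, 0, 0.01],
    [-0.1, -0.01, 0, 0, 0, 0.007],
    [-0.06, -0.006, 0, 0, 0, 0.004],
    [0, 0, 0, 0, 0, 0],
    [0, 0, 0, 0, 0, 0],
    [0, 0, 0, 0, 0, 0],
    [0, 0, 0, 0, 0, 0],
    [0, 0, 0, 0, 0, 0],
    [0, 0, 0, 0, 0, 0],
  ],
)

```text
t: 24.12
position: [0.5077, 0.2197, 0.0655]
eef_rot: [0.0, 0.736, -0.677, 0.0]
force: [6.0, -5.9, -3.4]
grip_width: 0.0193
gripper_force: 30.0
```

```bash
python3 chk.py; python3 lev.py | tail -5;  python3 -c "
from h import *
print(bot.state()['joint_vel'])
p=np.load('last.npz')['p'];save('t4.png',cv2.resize(p[150:330,130:350],None,fx=3,fy=3))"
```

```text
t 24.1167 grip ang 95.43 theta~ 0.805 r 0.1514 yaw -175.2 F [ 6.  -5.9 -3.4] Ft -5.4 Fr -6.4
jar2 (830, array([518.4,  74.9]), 31.4, array([517.6,  73.8, 249. ]), (array([518.4,  74.2]), array([60.7, 61.5])))
last 119 [91.8 93.6 95.8 98.  99.7]
   0.1 34 95.6 91.4 100.7
   0.11 35 95.8 90.9 100.0
   0.12 39 96.1 91.3 99.7
   0.13 11 96.3 92.3 99.2
[-0.00119943  0.00087276  0.00035154  0.0003426   0.00255012 -0.00115631]
```

View pics/t4.png

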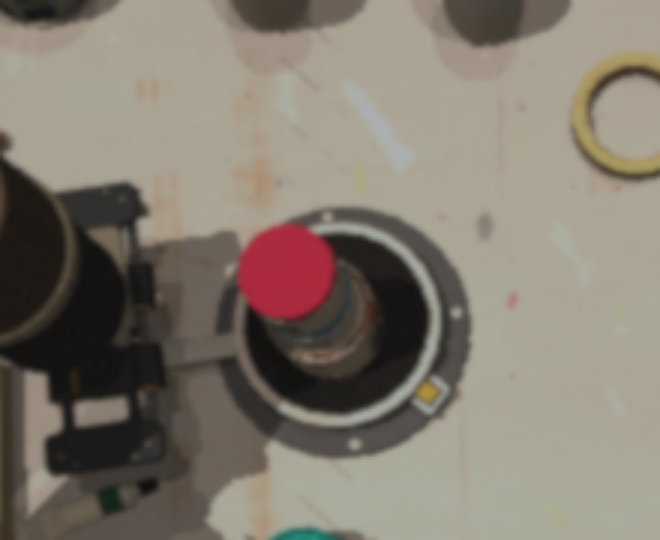

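The column is upright, with the red lid at crop (286,271). The lever has turned about 46.7° (0.81 rad), just past the third click, and it is held and still. Handing in.

```bash
python3 -c "
from workcell import bot
print(bot.sign_off())"
```

```text
the job is handed in; nothing more can be done
None
```

I stacked both jars squarely on the tin and turned the lever to about 0.81 rad, just past the third click. I handed the job in with the gripper still holding the lever and the column standing; the hand-in gave no verdict.

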